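Pack a spare vise jaw in its storage cradle

ROBOT

A 6-joint arm with a two-finger parallel gripper is mounted at the origin on the work surface. World frame = base frame: x ahead of the robot, y to its left, z up, the work surface at z = 0. Lengths are in m, angles in rad, forces in N, time in s.
With the tool pointing down it reaches from about 0.3 to 0.75 m from the base axis. Payload 8.5 kg.
Tool frame: the origin (TCP) lies on the centre line of the jaws, within the pads' length; the fingertips stand 8 mm ahead of it and the grasp point (between the pads) lies 11 mm behind it (manip.finger_overhang is the distance from the TCP to the fingertips, in m); x points along the fingers, z is the direction in which the jaws open and shut, and the axes are right-handed (so a half turn about x gives the same grasp; the last joint's range is limited). The gripper opens to 88 mm and grips with 3 to 60 N. Pads are 18 mm wide; open, the fingers measure 123 mm over their backs; the gripper's body (75 mm by 187 mm) begins 45 mm behind the grasp point.
Start: joints at [-1.512, 0.381, 1.297, -0, 1.464, -0.215], TCP at [0.149, -0.529, 0.247] pointing down, gripper open.
Joint ranges: [-3.11, 3.11], [-0.89, 2.33], [0.22, 2.48], [-1.42, 4.56], [0.17, 2.85], [-2.88, 2.88]. Speed limits (rad/s): [2.39, 2.39, 3.14, 3.14, 3.14, 3.14].

INTERFACE

Orientations are given as [roll, pitch, yaw] about the fixed x, y, z axes, in that order (R = Rz(yaw) Ry(pitch) Rx(roll)).
In Python, from station import status, imaging, workorder, manip gives the robot as it stands.
- The arm moves only by the tool drive_tool, never from a script. Its argument "series" is one flat list of numbers, 7 for each row, row after row: the shift along the tool's x, y, z in m, then the turn, a rotation vector about the tool's x, y, z in degrees, then the finger opening in m, from 0 to 0.0881. In form: [dx, dy, dz, ax, ay, az, fingers, dx, dy, dz, ax, ay, az, fingers, ...]. A call has 1 to 10 rows; each row is the pose to reach, as a shift and turn from the pose measured when the call began, along the tool's axes at that moment; what a row does not reach only later rows make up. A row lasts 1/10 s, in which the tool goes at most 50 mm and 8.59 degrees, less where a joint would pass 70% of its speed; a pose out of reach is approached as far as the arm can. A call with a gripper value outside its range is refused whole. The fingers move at their own pace and stop on an object; "force" is the grip in N (left out, the last holds). Time passes only in rows, so rows that repeat a pose let the fingers close. It gives the time, the measured TCP pose, the force and the opening at its end, in the units of the state.
- status.get_obs(): the state, without advancing time (a new reading comes with each control period).
- imaging.snapshot(name): name is "side" or "top" or "wrist"; returns the picture (420x560x3 uint8, blue, green, red); there is no depth.
- imaging.camera_model(name): a dict with "intrinsics" (3x3 intrinsics, pixels), "rvec" (rotation vector, rad) and "tvec" (3), from world to camera coordinates, as OpenCV has them. Camera axes: x right, y down, z forward; pixel columns grow to the right and rows downward; lengths in m; the calibration is good to about 2 mm. A picture is of the moment at which its call begins: read the wrist's pose just before it. camera_model takes no time and is no camera call; for the wrist camera it gives the pose at the moment of the call.
- workorder.sign_off(): hands the job in, once; it reports no verdict.
The state is a dict: "clock": time; "joints": joint angles; "dq": joint speeds; "tau": joint torques, N m; "position": TCP position; "tcp_rot": TCP orientation; "force": force on the tool from outside, world axes, zero at the start; "torque": the same for the moment, N m; "gripper_width": opening from 0.0 (shut) to 1.0 (fully open).
Only numpy, scipy, OpenCV 4.12 (cv2) and the standard library are available. Lean on these libraries where they do the work, as an engineer would, in place of code of your own. Each camera call takes 0.05 s, during which the arm holds its last target.

TASK

Pack the spare vise jaw away in the storage cradle: first lay the key plate flat in the cradle's pocket with its rib up, then set the jaw over the rib so that it sits flat on the plate, and last put the cover over them and press it straight down until both of its clip arms have snapped under the spring rollers and it is fully home. Lower the parts rather than dropping them, and leave the hammer, the T-handle wrench and the tool holder where they lie.

Things in the scene. Friction and masses are not known exactly. Their poses are not given: they have to be found in the camera images.
- cradle: Grey steel cradle bolted to the bench. Origin: bottom centre; x its long axis, z up. Block 126 (x) x 82 (y) x 34 mm high, with an open pocket on top and 8 mm high feet sticking out 19 mm on the long sides. In the middle of each end (x = +-63) a spring roller sticks out 6 mm at z = 24 mm. Packed, the plate's origin is at z = 20, jaw's at 28, cover's at 8.4 mm, all centred, long axes parallel.
- pocket (a point): Centre of the cradle pocket's floor, 20 mm above the cradle's origin, same axes. The pocket is 106 (x) x 62 (y) mm and 14 mm deep, its rim at z = 34 mm in the cradle's frame; side and end walls 10 mm thick.
- key_plate: Ground steel plate 100 (x) x 56 (y) x 8 mm thick, about 0.42 kg, with an upright rib along the middle of its top: 60 (x) x 14 (y) mm, from z = 8 to 38 mm. Origin: centre of the underside. The same either way round. Grip it by the rib. Fits the pocket with 3 mm to spare on each side.
- jaw: Aluminium vise jaw, about 0.45 kg, drilled out: body 100 (x) x 56 (y) x 42 mm high with a slot along x, 20 mm wide and 32 mm deep, open underneath; on top a narrower step 70 (x) x 26 (y) mm from z = 42 to 66 mm. Origin: centre of the underside. The same either way round. Grip it by the step. The slot goes over the rib with 3 mm to spare on each side.
- cover: Grey plastic bridge, about 0.28 kg, standing on two clip arms, open on its long sides. Top 151 (x) x 60 (y) mm, z = 89 to 95 mm. Arms 60 mm wide, inside faces at x = +-69.5 mm, end in rounded inward hooks (inner edge x = +-65.5, z = 0 to 12 mm). Inner ledges (underside z = 25.6 mm) come to rest on the cradle's end rims. Origin: bottom centre, between the hooks. The same either way round.
- cover_grip (a point): Middle of the cover's upright grip bar, 110 mm above the cover's origin, same axes. The bar is 70 (x) x 16 (y) mm and 30 mm tall (z = 95 to 125 mm of the cover). The hooks meet the rollers about 18 mm above home; a push of 10 to 20 N straight down snaps them past.
- catch_a (a joint): Spring roller in the cradle's +x end: metres pushed inward, 0 = fully out, at most 0.007. It is pushed in as the clip hook passes and springs back out above it.
- catch_b (a joint): Spring roller in the cradle's -x end: as catch_a.
- hammer: Bystander: soft-faced hammer about 270 mm long with black rubber grip and white head, lying along its x. Origin: on the bench under its middle.
- wrench: Bystander: steel T-handle wrench, 200 mm long, 130 mm across the T, lying flat. Origin: on the bench under its middle.
- tool_holder: Bystander: dark steel lathe tool holder block, 50 x 90 x 74 mm. Origin: centre of its underside.
Things that resemble listed ones, but are neither listed nor needed, are in the scene too. What is shaped like the cradle but purple is not meant. Of the things that look like the cover, the smaller one is meant.

How it is judged:
By the outcome, as a careful person would: the job done as asked, in the order asked, and still so for the second after the job is handed in, with the robot touching nothing.
It also fails if it takes over 72 s, if anything falls off the work surface, if the arm or the gripper's body presses on something with over 40 N, if the wrist force passes 120 N, or if a joint passes its speed limit or range.

## Working session

There is one attempt and no reset: what is moved stays moved. The work goes in short steps, Python scripts to look and compute and a tool call to move; the robot and the scene stay as the last step left them, time stands still between calls to the robot, and variables do not carry over. Pictures are saved under pics/ and viewed, and the job is handed in when it is done.

Besides the shell and the picture viewer there is one more tool, called as name(argument=value, ...) on one line, values as JSON. drive_tool: Moves the arm, as the interface text tells. Its arguments: {"type":"object","properties":{"series":{"type":"array","items":{"type":"number"}},"force":{"type":"number"}},"required":["series"]}

```bash
ls; mkdir -p pics; python3 - <<'E'
from station import status, imaging, manip
import cv2
print(status.get_obs()); print([x for x in dir(manip) if x[0]!='_'], manip.finger_overhang)
for n in("top","side","wrist"):
    m=imaging.camera_model(n); print(n,m)
    cv2.imwrite(f"pics/{n}0.png",imaging.snapshot(n))
E
```

```text
pics
{'clock': 0.0, 'joints': array([-1.51228315e+00,  3.81187935e-01,  1.29827662e+00, -1.10553012e-06,
        1.46356738e+00, -2.15287382e-01]), 'dq': array([ 6.32788391e-05,  1.15024526e-03,  4.85211769e-04, -7.68232422e-05,
        1.01299898e-03,  3.65293412e-04]), 'tau': array([-3.45226663e-04, -4.37928486e+01, -2.24554610e+01,  7.12941075e-02,
        3.52087186e-02, -1.18405787e-04]), 'position': array([ 0.14870377, -0.52923489,  0.24613673]), 'tcp_rot': array([2.92706885, 1.56935705, 1.6300732 ]), 'force': array([ 0.38593311, -0.15431035,  0.2539444 ]), 'torque': array([ 0.01255833, -0.03575977, -0.0323782 ]), 'gripper_width': 0.9996007615776287}
['IKError', 'finger_overhang'] 0.008
top {'intrinsics': array([[400.76482133,   0.        , 281.20945243],
       [  0.        , 400.76482133, 209.55951698],
       [  0.        ,   0.        ,   1.        ]]), 'rvec': array([ 2.11306954, -2.14558102,  0.20402344]), 'tvec': array([-0.00239831,  0.55987949,  0.94961326])}
side {'intrinsics': array([[425.87844743,   0.        , 278.67564724],
       [  0.        , 425.87844743, 203.02878568],
       [  0.        ,   0.        ,   1.        ]]), 'rvec': array([ 0.66302421, -2.47672196,  1.36682318]), 'tvec': array([0.45230033, 0.21417495, 0.94095242])}
wrist {'intrinsics': array([[293.31045773,   0.        , 280.3988781 ],
       [  0.        , 293.31045773, 211.7780999 ],
       [  0.        ,   0.        ,   1.        ]]), 'rvec': array([-2.33213387,  1.77064021,  0.2302368 ]), 'tvec': array([-0.54957945, -0.03406363,  0.39051269])}
```

View pics/top0.png

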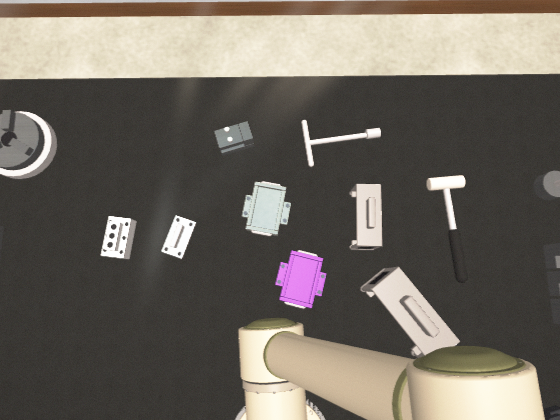

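View pics/side0.png

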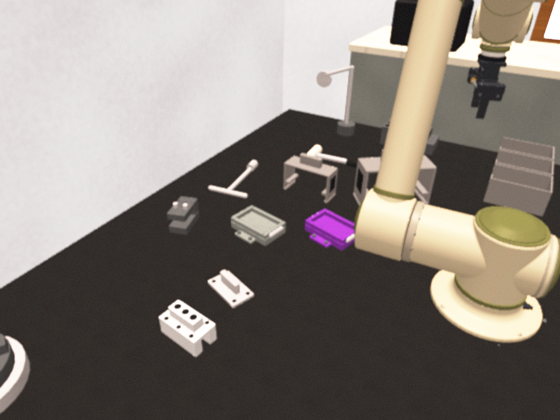

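View pics/wrist0.png

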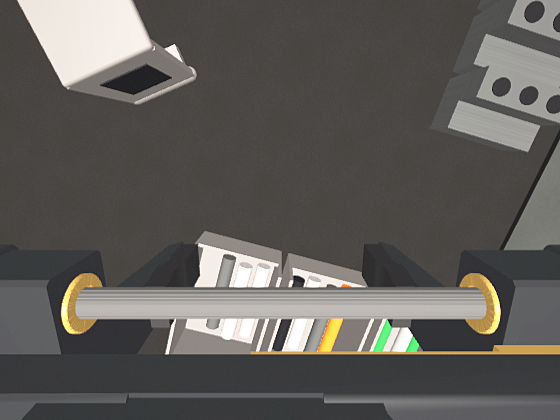

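```bash
python3 - <<'E'
import cv2
im=cv2.imread("pics/top0.png")
def crop(im,x,y,w,h,k,n): cv2.imwrite(f"pics/{n}.png",cv2.resize(im[y:y+h,x:x+w],None,fx=k,fy=k,interpolation=cv2.INTER_CUBIC))
crop(im,90,200,120,75,6.5,"t_parts"); crop(im,230,165,165,100,4.8,"t_cradle")
crop(cv2.imread("pics/side0.png"),150,140,210,220,2.7,"s_parts")
E
```

```text
(no output)
```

View pics/t_parts.png

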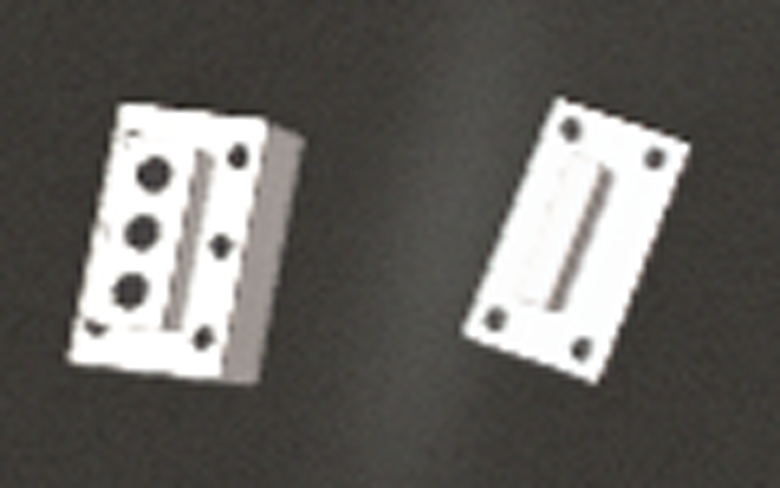

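View pics/t_cradle.png

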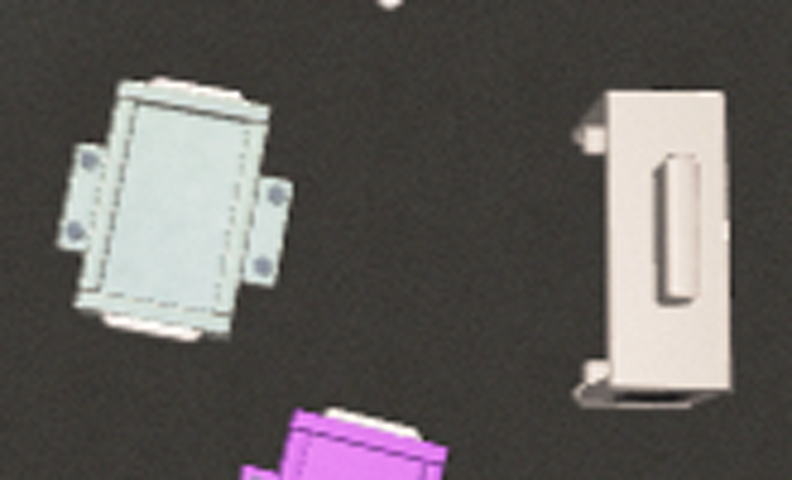

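View pics/s_parts.png

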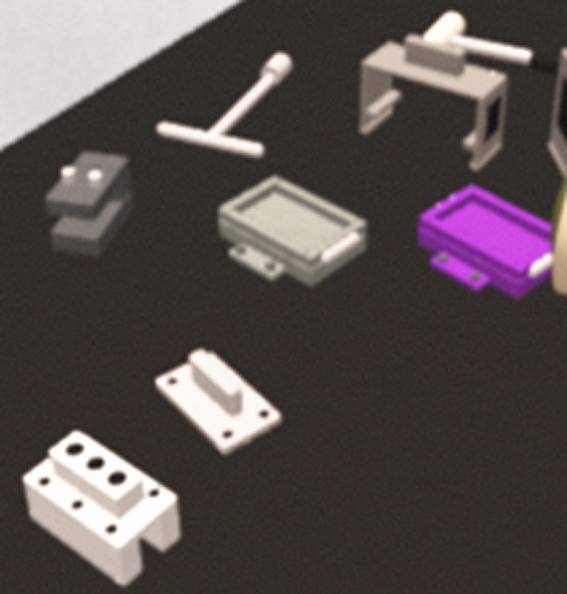

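```bash
cat > h.py <<'E'
import numpy as np, cv2
from scipy.optimize import least_squares
from scipy.spatial.transform import Rotation as R
from station import imaging,status
def src(pts,o,k): return (np.array(pts,float)+.5)/k-.5+np.array(o)
def proj(m,P):
    return cv2.projectPoints(np.array(P,float),m["rvec"],m["tvec"],m["intrinsics"],None)[0][:,0]
def place(p,L):
    c,s=np.cos(p[2]),np.sin(p[2]); L=np.array(L,float)
    return np.c_[p[0]+c*L[:,0]-s*L[:,1],p[1]+s*L[:,0]+c*L[:,1],L[:,2]]
def fit(obs,p0,prior=None):
    # obs: list of (model, localpts, pix)
    f=lambda p:np.concatenate([(proj(m,place(p,L))-px).ravel() for m,L,px in obs])
    r=least_squares(f,p0,loss="soft_l1"); return r.x,f(r.x)
def rect(a,b,z): return [[a/2,b/2,z],[a/2,-b/2,z],[-a/2,-b/2,z],[-a/2,b/2,z]]
E
python3 - <<'E'
from h import *
t=imaging.camera_model("top"); s=imaging.camera_model("side")
Rm=cv2.Rodrigues(t["rvec"])[0]; print("cam",-Rm.T@t["tvec"])
D={"plate":(rect(.1,.056,.008),src([(557,98),(690,147),(597,383),(464,334)],(90,200),6.5)),
"jaw":(rect(.1,.056,.042),src([(119,103),(269,118),(222,377),(68,360)],(90,200),6.5)),
"cradle":(rect(.126,.082,.034),src([(119,80),(270,106),(230,333),(77,302)],(230,165),4.8)),
"cover":(rect(.151,.06,.095),src([(605,91),(724,91),(731,388),(610,388)],(230,165),4.8))}
im=cv2.imread("pics/side0.png"); it=cv2.imread("pics/top0.png")
im=cv2.resize(im,None,fx=3,fy=3); it=cv2.resize(it,None,fx=3,fy=3)
for n,(L,px) in D.items():
    p,r=fit([(t,L,px)],[.5,0,0]); print(n,p.round(4),np.rad2deg(p[2]).round(2),r.round(1))
    for I,m in((im,s),(it,t)):
        for zz in (0,L[0][2]):
            q=place(p,[[a,b,zz] for a,b,_ in L]); cv2.polylines(I,[((proj(m,q)+.5)*3).astype(int)],True,(0,0,255) if zz else (0,255,0),1)
cv2.imwrite("pics/s_ov.png",im[420:1020,420:1120]); cv2.imwrite("pics/t_ov.png",it[480:830,280:1080+80][:, :790+90])
E
```

```text
cam [ 0.3779067  -0.00128917  1.03557762]
plate [ 0.5014  0.2541 -0.3518] -20.16 [ 0.3  0.1 -0.  -0.4 -0.1 -0.  -0.1  0.2]
jaw [ 0.5001  0.4011 -0.1252] -7.18 [ 0.4 -0.1 -0.6 -0.  -0.5  0.   0.7  0.1]
cradle [ 0.5698  0.0278 -0.1894] -10.85 [ 0.2 -0.5  0.1 -0.5 -0.1  0.2 -0.3  1. ]
cover [ 0.5378 -0.2189 -0.0334] -1.91 [-0.1 -0.5 -0.1 -0.   0.2  0.5 -0.1  0. ]
```

View pics/s_ov.png

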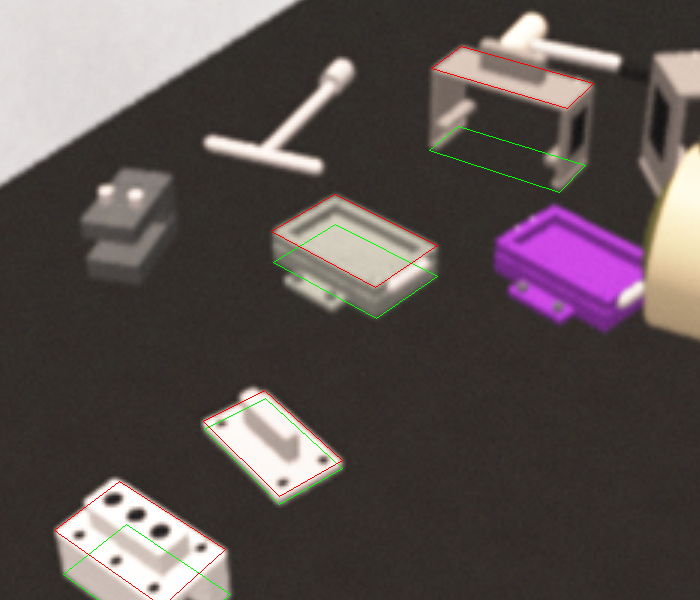

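```bash
cat >> h.py <<'E'
def cur():
    o=status.get_obs(); return np.array(o["position"]),R.from_euler("xyz",o["tcp_rot"]),o
def Rt(phi): # tool down, tool z at world angle phi
    x=np.array([0,0,-1.]); z=np.array([np.cos(phi),np.sin(phi),0]); return R.from_matrix(np.c_[x,np.cross(z,x),z])
def go(pos,phideg):
    p,r,o=cur(); T=Rt(np.deg2rad(phideg))
    d=r.inv().apply(np.array(pos)-p); w=np.rad2deg((r.inv()*T).as_rotvec())
    print("shift",d.round(4),"turn",w.round(2))
def st():
    p,r,o=cur(); z=r.as_matrix()[:,2]; x=r.as_matrix()[:,0]
    print("t",round(o["clock"],2),"p",p.round(4),"phi",np.rad2deg(np.arctan2(z[1],z[0])).round(2),"x",x.round(3),"F",o["force"].round(1),"w",round(o["gripper_width"]*88.1,1),"q",o["joints"].round(2))
E
python3 - <<'E'
from h import *
st(); print(cur()[1].as_matrix().round(3))
for ph in (69.84,-110.16): go([.45,-.25,.3],ph)
E
```

```text
t 0.15 p [ 0.1487 -0.5293  0.2463] phi -74.31 x [-0.     0.001 -1.   ] F [-0.3 -0.   0.2] w 87.5 q [-1.51  0.38  1.3   0.    1.46 -0.22]
[[-0.     0.963  0.27 ]
 [ 0.001  0.27  -0.963]
 [-1.     0.    -0.001]]
shift [-0.0534  0.3656 -0.1875] turn [-1.4415e+02 -1.0000e-02 -8.0000e-02]
shift [-0.0534  0.3656 -0.1875] turn [ 3.585e+01 -6.000e-02  1.000e-02]
```

drive_tool(series=[-0.053,0.183,-0.094,-40,0,0,0.06,-0.053,0.366,-0.188,-80,0,0,0.06,-0.053,0.366,-0.188,-80,0,0,0.06,-0.053,0.366,-0.188,-80,0,0,0.06,-0.053,0.366,-0.188,-80,0,0,0.06,-0.053,0.366,-0.188,-80,0,0,0.06,-0.053,0.366,-0.188,-80,0,0,0.06,-0.053,0.366,-0.188,-80,0,0,0.06,-0.053,0.366,-0.188,-80,0,0,0.06])

```text
clock: 1.05
position: [0.4525, -0.2463, 0.2999]
tcp_rot: [0.921, 1.569, 0.984]
force: [-0.8, -0.3, 0.8]
gripper_width: 0.681
```

```bash
python3 - <<'E'
from h import *
st(); go([.45,.03,.3],79.2)
p,r,o=cur(); m=imaging.camera_model("wrist"); Rm=cv2.Rodrigues(m["rvec"])[0]
print("cam in tool",r.inv().apply(-Rm.T@m["tvec"]-p).round(4)); print((Rm@r.as_matrix()).round(3))
E
```

```text
t 1.05 p [ 0.4525 -0.2463  0.2999] phi 3.62 x [ 0.001  0.001 -1.   ] F [-0.8 -0.3  0.8] w 60.0 q [-0.73  0.28  1.29  0.    1.57 -0.79]
shift [0.0003 0.276  0.0149] turn [-7.558e+01  9.000e-02 -2.000e-02]
cam in tool [-0.1396  0.065   0.0005]
[[ 0.001 -0.002  1.   ]
 [-0.255 -0.967 -0.002]
 [ 0.967 -0.255 -0.001]]
```

```bash
python3 - <<'E'
from h import *
go([.62,.03,.27],79.2)
E
```

```text
shift [0.0304 0.2652 0.1845] turn [-7.558e+01  9.000e-02 -2.000e-02]
```

drive_tool(series=[0.03,0.265,0.184,-75.6,0.1,0,0.06,0.03,0.265,0.184,-75.6,0.1,0,0.06,0.03,0.265,0.184,-75.6,0.1,0,0.06,0.03,0.265,0.184,-75.6,0.1,0,0.06,0.03,0.265,0.184,-75.6,0.1,0,0.06,0.03,0.265,0.184,-75.6,0.1,0,0.06,0.03,0.265,0.184,-75.6,0.1,0,0.06,0.03,0.265,0.184,-75.6,0.1,0,0.06,0.03,0.265,0.184,-75.6,0.1,0,0.06,0.03,0.265,0.184,-75.6,0.1,0,0.06])

```text
clock: 2.05
position: [0.6195, 0.0301, 0.27]
tcp_rot: [1.516, 1.57, 2.9]
force: [-0.3, 0.2, -0.2]
gripper_width: 0.681
```

```bash
cat >> h.py <<'E'
import json
def wshot(n):
    m=imaging.camera_model("wrist"); im=imaging.snapshot("wrist"); cv2.imwrite(f"pics/{n}.png",im)
    json.dump({k:np.array(v).tolist() for k,v in m.items()},open(f"pics/{n}.json","w")); return im
def wm(n): return {k:np.array(v) for k,v in json.load(open(f"pics/{n}.json")).items()}
E
python3 - <<'E'
from h import *
st(); wshot("w1"); go([.55,.254,.2],69.84)
E
```

```text
t 2.05 p [0.6195 0.0301 0.27  ] phi 79.31 x [-0.001  0.    -1.   ] F [-0.3  0.2 -0.2] w 60.0 q [-0.14  0.49  1.04  0.    1.61 -1.53]
shift [0.0703 0.1106 0.2069] turn [ 9.23  0.   -0.06]
```

View pics/w1.png

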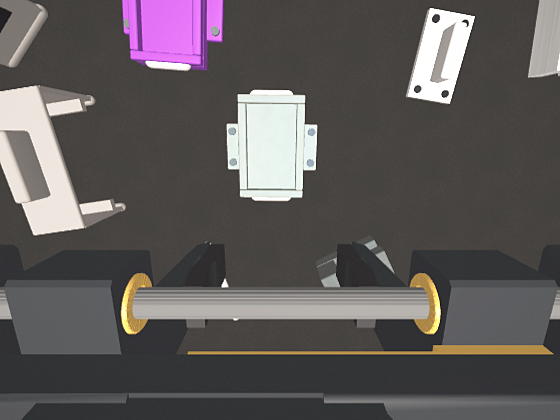

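```bash
python3 - <<'E'
import cv2
im=cv2.imread("pics/w1.png")
cv2.imwrite("pics/w1c.png",cv2.resize(im[82:210,220:325],None,fx=4.6,fy=4.6,interpolation=cv2.INTER_CUBIC))
cv2.imwrite("pics/w1p.png",cv2.resize(im[0:110,400:480],None,fx=5,fy=5,interpolation=cv2.INTER_CUBIC))
E
```

```text
(no output)
```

View pics/w1c.png

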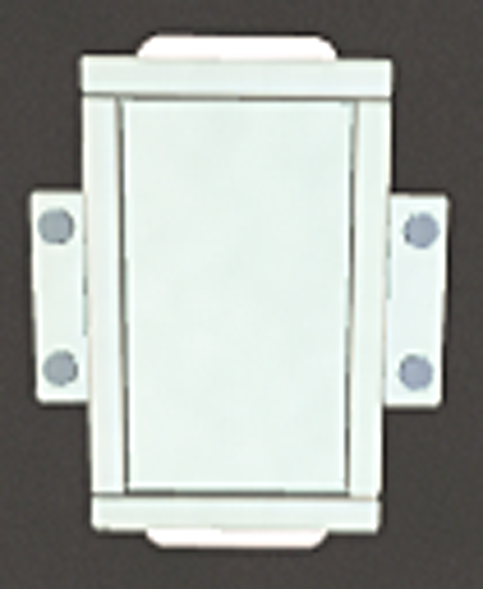

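View pics/w1p.png

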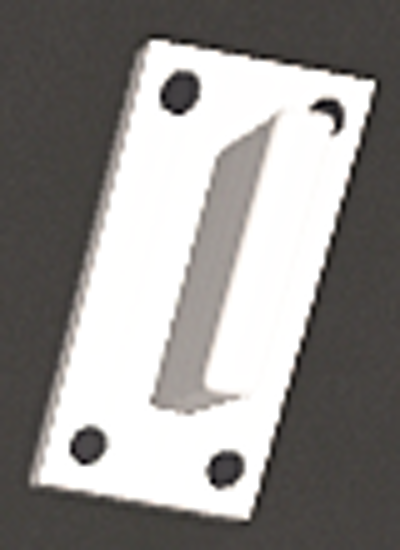

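```bash
python3 - <<'E'
from h import *
m=wm("w1")
def o(a,b,z): a/=2;b/=2; return [[-a,-b,z],[-a,b,z],[a,b,z],[a,-b,z]]
px=src([(80,58),(393,60),(379,530),(91,527)],(220,82),4.6); p,r=fit([(m,o(.126,.082,.034),px)],[.57,.03,-.19]); print(p.round(4),np.rad2deg(p[2]),r.round(1))
px=src([(148,38),(376,80),(249,520),(38,486)],(400,0),5); p,r=fit([(m,o(.1,.056,.008),px)],[.5,.25,-.3]); print(p.round(4),np.rad2deg(p[2]),r.round(1))
E
```

```text
[ 0.5689  0.0274 -0.199 ] -11.404424716181543 [-0.2 -0.6  0.2 -0.3  0.1  0.6 -0.   0.5]
[ 0.5011  0.2543 -0.3444] -19.730510078279174 [ 0.2  0.6 -0.5  0.5  0.1 -0.5  0.2 -0.9]
```

```bash
python3 - <<'E'
from h import *
go([.5012,.2542,.09],70)
E
```

```text
shift [0.1803 0.1584 0.1978] turn [ 9.07  0.   -0.06]
```

drive_tool(series=[0.05,0.158,0.198,9.1,0,0,0.05,0.05,0.158,0.198,9.1,0,0,0.05,0.05,0.158,0.198,9.1,0,0,0.05,0.05,0.158,0.198,9.1,0,0,0.05,0.1,0.158,0.198,9.1,0,0,0.05,0.15,0.158,0.198,9.1,0,0,0.05,0.18,0.158,0.198,9.1,0,0,0.05,0.18,0.158,0.198,9.1,0,0,0.05,0.18,0.158,0.198,9.1,0,0,0.05])

```text
clock: 3.0
position: [0.5018, 0.254, 0.0903]
tcp_rot: [1.982, 1.568, -3.082]
force: [-0.5, 0.0, -0.2]
gripper_width: 0.569
```

```bash
python3 - <<'E'
from h import *
st(); wshot("w2"); go([.5012,.2542,.024],70)
E
```

```text
t 3.0 p [0.5018 0.254  0.0903] phi 69.84 x [-0.003 -0.    -1.   ] F [-0.5  0.  -0.2] w 50.2 q [ 0.26  0.56  1.49  0.    1.1  -0.96]
shift [ 0.0678  0.0016 -0.0005] turn [-0.16  0.05  0.03]
```

View pics/w2.png

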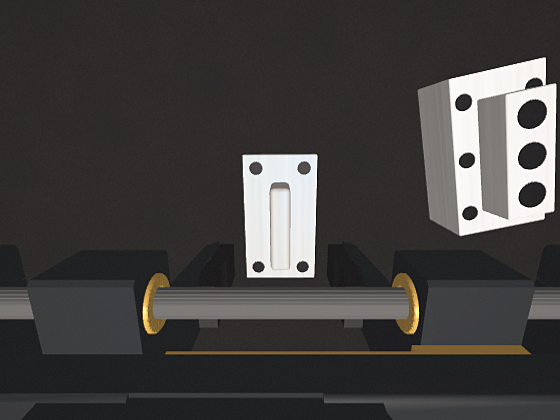

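drive_tool(series=[0.033,0.001,0,0,0,0,0.05,0.067,0.001,0,0,0,0,0.05,0.067,0.001,0,0,0,0,0.05,0.067,0.001,0,0,0,0,0.0,0.067,0.001,0,0,0,0,0.0,0.067,0.001,0,0,0,0,0.0,0.067,0.001,0,0,0,0,0.0,0.067,0.001,0,0,0,0,0.0], force=45)

```text
clock: 3.85
position: [0.5021, 0.2543, 0.0256]
tcp_rot: [-0.932, 1.569, 0.287]
force: [-0.3, -1.8, 7.6]
gripper_width: 0.156
```

```bash
python3 - <<'E'
from h import *
st();  go([.5012,.2542,.024],70)
E
```

```text
t 3.85 p [0.5021 0.2543 0.0256] phi 69.86 x [ 0.002  0.    -1.   ] F [-0.3 -1.8  7.6] w 13.7 q [ 0.26  0.65  1.54  0.    0.94 -0.96]
shift [ 0.0016  0.0008 -0.0004] turn [-0.14  0.06  0.08]
```

drive_tool(series=[-0.025,0,0,0,0,0,0,-0.06,0,0,0,0,0,0,-0.095,0,0,0,0,0,0,-0.095,0,0,0,0,0,0])

```text
clock: 4.25
position: [0.5035, 0.2549, 0.1245]
tcp_rot: [-0.941, 1.562, 0.278]
force: [0.3, 0.2, -4.5]
gripper_width: 0.154
```

```bash
python3 - <<'E'
from h import *
st();  go([.5701,.0273,.12],78.8)
E
```

```text
t 4.25 p [0.5035 0.2549 0.1245] phi 69.87 x [ 0.009  0.003 -1.   ] F [ 0.3  0.2 -4.5] w 13.6 q [ 0.26  0.52  1.45  0.    1.17 -0.96]
shift [ 0.0045 -0.1409 -0.1907] turn [-8.93  0.27  0.45]
```

drive_tool(series=[0.005,-0.035,-0.048,-2.5,0.3,0.4,0,0.005,-0.07,-0.095,-5,0.3,0.4,0,0.005,-0.106,-0.143,-7,0.3,0.4,0,0.0045,-0.141,-0.191,-8.9,0.3,0.4,0,0.0045,-0.141,-0.191,-8.9,0.3,0.4,0,0.0045,-0.141,-0.191,-8.9,0.3,0.4,0,0.0045,-0.141,-0.191,-8.9,0.3,0.4,0,0.0045,-0.141,-0.191,-8.9,0.3,0.4,0])

```text
clock: 5.05
position: [0.5694, 0.0281, 0.119]
tcp_rot: [1.783, 1.569, -3.124]
force: [-0.6, -0.1, -4.2]
gripper_width: 0.156
```

```bash
python3 - <<'E'
from h import *
st();  im=wshot("w3"); go([.5701,.0273,.0465],78.8)
cv2.imwrite("pics/w3c.png",cv2.resize(im[110:310,180:380],None,fx=3,fy=3,interpolation=cv2.INTER_CUBIC))
E
```

```text
t 5.05 p [0.5694 0.0281 0.119 ] phi 78.82 x [-0.002 -0.    -1.   ] F [-0.6 -0.1 -4.2] w 13.7 q [-0.16  0.54  1.43 -0.    1.18 -1.53]
shift [ 0.0728 -0.0009 -0.0008] turn [ 0.05 -0.02 -0.05]
```

View pics/w3c.png

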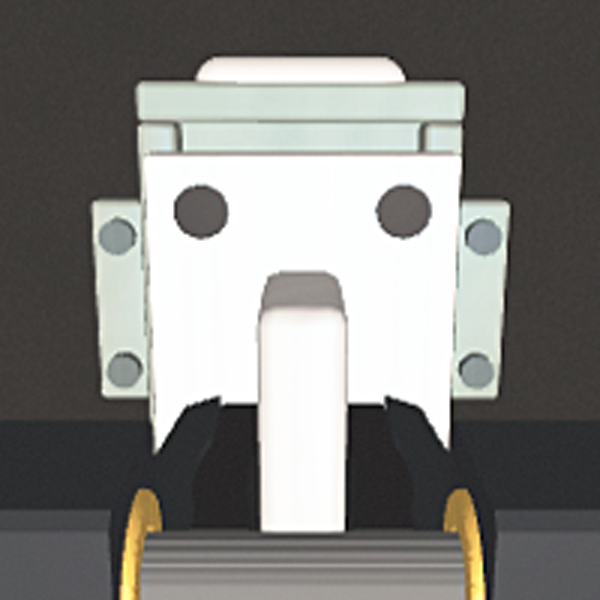

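```bash
python3 - <<'E'
from h import *
m=wm("w3"); Rm=cv2.Rodrigues(m["rvec"])[0]; C=-Rm.T@m["tvec"]
def back(px,z):
    d=Rm.T@np.linalg.inv(m["intrinsics"])@np.r_[px,1]; return C+d*(z-C[2])/d[2]
a=np.deg2rad(-11.2); ux=np.array([np.cos(a),np.sin(a)]); uy=np.array([-ux[1],ux[0]])
for nm,pts,z,h in(("plate",[(143,155),(462,153)],.1014,.05),("cradle",[(136,83),(465,83)],.034,.063)):
    P=[back(q,z) for q in src(pts,(180,110),3)]; print(nm,[((p[:2]-[.5693,.0275])@ux+h).round(4) for p in P],[((p[:2]-[.5693,.0275])@uy).round(4) for p in P])
E
```

```text
plate [np.float64(-0.0011), np.float64(-0.0013)] [np.float64(-0.0276), np.float64(0.0288)]
cradle [np.float64(0.0), np.float64(0.0001)] [np.float64(-0.0406), np.float64(0.0408)]
```

drive_tool(series=[0.02,-0.0011,-0.0007,0,0,0,0,0.04,-0.0011,-0.0007,0,0,0,0,0.05,-0.0011,-0.0007,0,0,0,0,0.058,-0.0011,-0.0007,0,0,0,0,0.066,-0.0011,-0.0007,0,0,0,0,0.07,-0.0011,-0.0007,0,0,0,0,0.0725,-0.0011,-0.0007,0,0,0,0,0.0725,-0.0011,-0.0007,0,0,0,0])

```text
clock: 5.9
position: [0.5704, 0.0273, 0.0468]
tcp_rot: [2.032, 1.57, -2.875]
force: [0.0, -0.1, -4.2]
gripper_width: 0.153
```

```bash
python3 - <<'E'
from h import *
st(); im=wshot("w4")
cv2.imwrite("pics/w4c.png",cv2.resize(im[110:310,180:380],None,fx=3,fy=3,interpolation=cv2.INTER_CUBIC))
E
```

```text
t 5.9 p [0.5704 0.0273 0.0468] phi 78.85 x [-0.001 -0.    -1.   ] F [ 0.  -0.1 -4.2] w 13.5 q [-0.16  0.63  1.5  -0.    1.01 -1.54]
```

View pics/w4c.png

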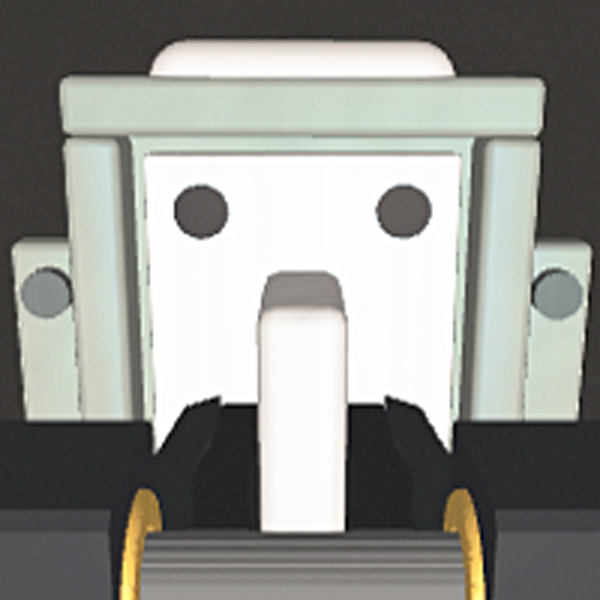

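Plate is inside the pocket walls, evenly spaced (gaps at crop columns ~143 and ~462), about 1 mm above the floor. Lower the last mm and release.

drive_tool(series=[0.0008,0,0,0,0,0,0,0.0016,0,0,0,0,0,0,0.0016,0,0,0,0,0,0,0.0016,0,0,0,0,0,0])

```text
clock: 6.35
position: [0.5707, 0.0273, 0.0457]
tcp_rot: [-2.57, 1.57, -1.194]
force: [0.0, -0.2, -1.9]
gripper_width: 0.152
```

drive_tool(series=[0.0003,0,0,0,0,0,0.03,0.0003,0,0,0,0,0,0.03,0.0003,0,0,0,0,0,0.03,-0.03,0,0,0,0,0,0.03,-0.07,0,0,0,0,0,0.05,-0.11,0,0,0,0,0,0.05,-0.11,0,0,0,0,0,0.05])

```text
clock: 7.05
position: [0.5727, 0.0271, 0.161]
tcp_rot: [-1.568, 1.561, -0.192]
force: [0.6, 0.2, -0.2]
gripper_width: 0.56
```

```bash
python3 - <<'E'
from h import *
st(); im=wshot("w5"); go([.5001,.4011,.16],82.8)
cv2.imwrite("pics/w5c.png",cv2.resize(im[110:310,180:380],None,fx=3,fy=3,interpolation=cv2.INTER_CUBIC))
E
```

```text
t 7.05 p [0.5727 0.0271 0.161 ] phi 78.86 x [ 0.01  -0.002 -1.   ] F [ 0.6  0.2 -0.2] w 49.3 q [-0.16  0.49  1.38 -0.    1.26 -1.54]
shift [-0.0028  0.1424  0.353 ] turn [-3.94 -0.02  0.32]
```

View pics/w5c.png

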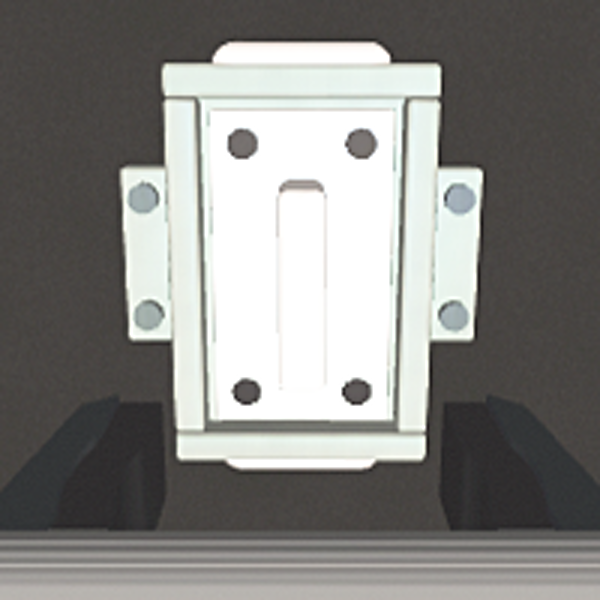

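drive_tool(series=[-0.003,0.018,0.045,-1,0,0.3,0.06,-0.003,0.036,0.09,-2,0,0.3,0.06,-0.003,0.054,0.135,-3,0,0.3,0.06,-0.003,0.072,0.18,-3.9,0,0.3,0.06,-0.003,0.09,0.225,-3.9,0,0.3,0.06,-0.003,0.108,0.27,-3.9,0,0.3,0.06,-0.003,0.142,0.353,-3.9,0,0.3,0.06,-0.003,0.142,0.353,-3.9,0,0.3,0.06,-0.003,0.142,0.353,-3.9,0,0.3,0.06,-0.003,0.142,0.353,-3.9,0,0.3,0.06])

```text
clock: 8.1
position: [0.4998, 0.4012, 0.1586]
tcp_rot: [2.544, 1.568, -2.293]
force: [-0.4, -0.3, 0.6]
gripper_width: 0.679
```

```bash
python3 - <<'E'
from h import *
st(); im=wshot("w6"); go([.5001,.4011,.054],82.8)
cv2.imwrite("pics/w6c.png",cv2.resize(im[110:310,180:380],None,fx=3,fy=3,interpolation=cv2.INTER_CUBIC))
E
```

```text
t 8.1 p [0.4998 0.4012 0.1586] phi 82.84 x [-0.002 -0.002 -1.   ] F [-0.4 -0.3  0.6] w 59.8 q [ 0.49  0.61  1.16 -0.    1.37 -0.95]
shift [0.105  0.0002 0.0009] turn [-0.05 -0.1  -0.06]
```

View pics/w6c.png

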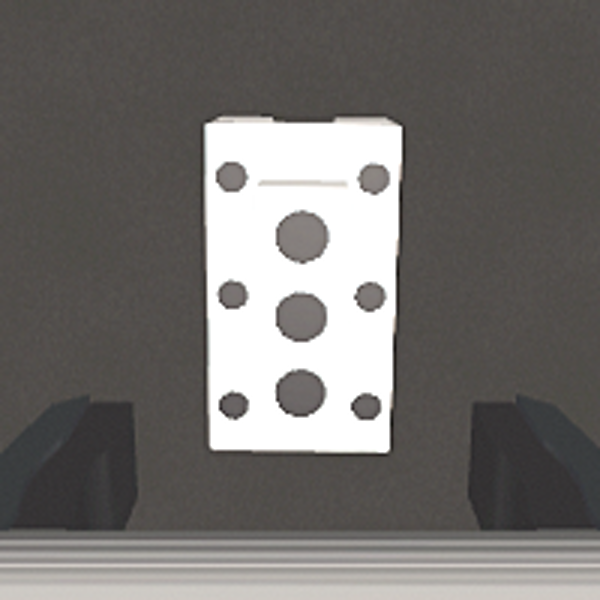

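```bash
python3 - <<'E'
from h import *
m=wm("w6")
def o(a,b,z): a/=2;b/=2; return [[-a,-b,z],[-a,b,z],[a,b,z],[a,-b,z]]
px=src([(205,123),(402,124),(391,453),(211,450)],(180,110),3); p,r=fit([(m,o(.1,.056,.042),px)],[.5,.4,-.1]); print(p.round(4),np.rad2deg(p[2]),r.round(1))
m=wm("w5"); m5=m
px=src([(163,64),(441,66),(426,461),(177,458)],(180,110),3); p,r=fit([(m,o(.126,.082,.034),px)],[.57,.03,-.1]); print("cradle",p.round(4),np.rad2deg(p[2]),r.round(1))
px=src([(207,108),(397,108),(392,420),(210,420)],(180,110),3); p,r=fit([(m,o(.1,.056,.028),px)],[.57,.03,-.1]); print("plate",p.round(4),np.rad2deg(p[2]),r.round(1))
E
```

```text
[ 0.4988  0.4009 -0.1345] -7.707883528518472 [ 0.2  0.4 -0.2  0.6 -0.3 -1.   0.3 -0.5]
cradle [ 0.5693  0.0275 -0.1999] -11.454272961804422 [-0.4 -0.2  0.7 -0.5 -0.1  0.2 -0.2  0.9]
plate [ 0.5695  0.0274 -0.1974] -11.312994441419416 [ 0.7  0.5 -0.8  0.5 -2.  -0.7  2.4 -0.7]
```

drive_tool(series=[0.04,0.0004,0,0.3,-0.1,-0.1,0.06,0.08,0.0004,0,0.3,-0.1,-0.1,0.06,0.104,0.0004,0,0.3,-0.1,-0.1,0.06,0.104,0.0004,0,0.3,-0.1,-0.1,0.06,0.104,0.0004,0,0.3,-0.1,-0.1,0,0.104,0.0004,0,0.3,-0.1,-0.1,0,0.104,0.0004,0,0.3,-0.1,-0.1,0,0.104,0.0004,0,0.3,-0.1,-0.1,0,0.104,0.0004,0,0.3,-0.1,-0.1,0], force=50)

```text
clock: 9.05
position: [0.5, 0.4004, 0.0557]
tcp_rot: [-1.158, 1.569, 0.281]
force: [-0.3, 1.1, 2.0]
gripper_width: 0.29
```

```bash
python3 - <<'E'
from h import *
st()
E
```

```text
t 9.05 p [0.5    0.4004 0.0557] phi 82.46 x [ 0.002  0.001 -1.   ] F [-0.3  1.1  2. ] w 25.6 q [ 0.49  0.71  1.28 -0.    1.15 -0.95]
```

drive_tool(series=[-0.025,0,0,0,0,0,0,-0.06,0,0,0,0,0,0,-0.105,0,0,0,0,0,0,-0.105,0,0,0,0,0,0])

```text
clock: 9.45
position: [0.5015, 0.4014, 0.1665]
tcp_rot: [-0.983, 1.559, 0.457]
force: [1.2, -0.2, -5.3]
gripper_width: 0.286
```

```bash
python3 - <<'E'
from h import *
st();  go([.5699,.0274,.155],78.65)
E
```

```text
t 9.45 p [0.5015 0.4014 0.1665] phi 82.48 x [ 0.011  0.005 -1.   ] F [ 1.2 -0.2 -5.3] w 25.2 q [ 0.49  0.6   1.16 -0.    1.38 -0.95]
shift [ 0.0102 -0.1167 -0.3619] turn [3.82 0.39 0.55]
```

drive_tool(series=[0.005,-0.015,-0.045,1,0.4,0.5,0,0.01,-0.03,-0.09,2,0.4,0.5,0,0.01,-0.045,-0.135,3,0.4,0.5,0,0.01,-0.06,-0.18,3.8,0.4,0.5,0,0.01,-0.075,-0.225,3.8,0.4,0.5,0,0.01,-0.09,-0.27,3.8,0.4,0.5,0,0.01,-0.105,-0.315,3.8,0.4,0.5,0,0.01,-0.117,-0.362,3.8,0.4,0.5,0,0.01,-0.117,-0.362,3.8,0.4,0.5,0,0.01,-0.117,-0.362,3.8,0.4,0.5,0])

```text
clock: 10.45
position: [0.5695, 0.0264, 0.1538]
tcp_rot: [1.55, 1.569, 2.921]
force: [-0.4, 0.2, -4.8]
gripper_width: 0.295
```

```bash
python3 - <<'E'
from h import *
st();  im=wshot("w7"); go([.5699,.0274,.155],78.65)
cv2.imwrite("pics/w7c.png",cv2.resize(im[110:310,180:380],None,fx=3,fy=3,interpolation=cv2.INTER_CUBIC))
cv2.imwrite("pics/s7c.png",cv2.resize(imaging.snapshot("side")[130:290,180:380],None,fx=3.6,fy=3.6,interpolation=cv2.INTER_CUBIC))
E
```

```text
t 10.45 p [0.5695 0.0264 0.1538] phi 78.54 x [-0.002  0.    -1.   ] F [-0.4  0.2 -4.8] w 25.9 q [-0.16  0.5   1.39  0.    1.26 -1.53]
shift [-0.0009 -0.0004  0.    ] turn [-0.01  0.01 -0.1 ]
```

View pics/w7c.png

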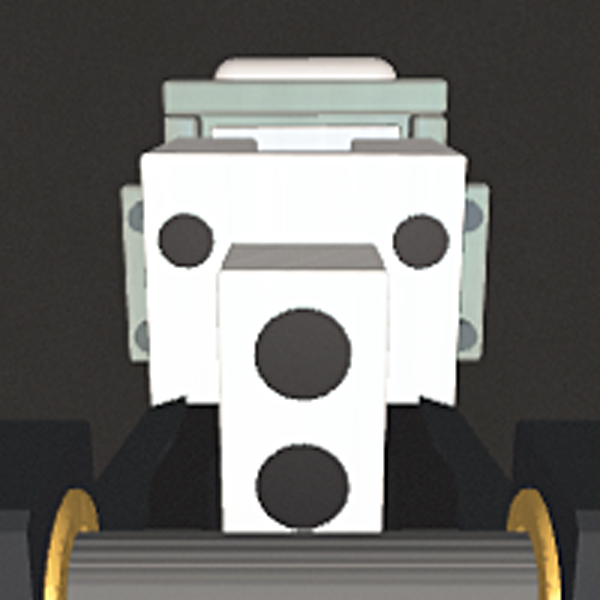

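View pics/s7c.png

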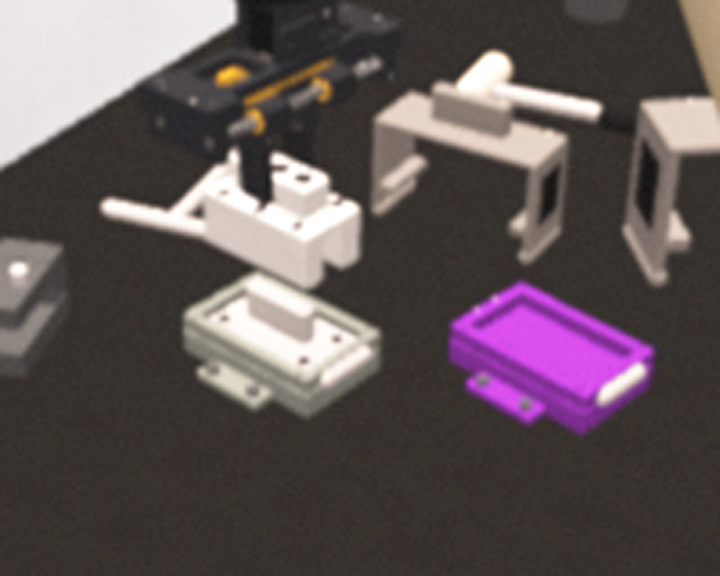

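```bash
python3 - <<'E'
from h import *
m=wm("w7"); Rm=cv2.Rodrigues(m["rvec"])[0]; C=-Rm.T@m["tvec"]
def back(px,z):
    d=Rm.T@np.linalg.inv(m["intrinsics"])@np.r_[px,1]; return C+d*(z-C[2])/d[2]
a=np.deg2rad(-11.35); ux=np.array([np.cos(a),np.sin(a)]); uy=np.array([-ux[1],ux[0]])
for nm,pts,z,h in(("jaw",[(141,154),(467,157)],.1401,.05),("cradle",[(163,81),(447,82)],.034,.063),("plate",[(212,127),(401,126)],.028,.05)):
    P=[back(q,z) for q in src(pts,(180,110),3)]; print(nm,[((p[:2]-[.5694,.0275])@ux+h).round(4) for p in P],[((p[:2]-[.5694,.0275])@uy).round(4) for p in P])
E
```

```text
jaw [np.float64(-0.0013), np.float64(-0.0005)] [np.float64(-0.0288), np.float64(0.0275)]
cradle [np.float64(-0.0001), np.float64(0.0005)] [np.float64(-0.0408), np.float64(0.0404)]
plate [np.float64(0.0002), np.float64(0.0001)] [np.float64(-0.0278), np.float64(0.0282)]
```

drive_tool(series=[0.02,-0.0009,0.0005,0,0,-0.1,0,0.032,-0.0009,0.0005,0,0,-0.1,0,0.04,-0.0009,0.0005,0,0,-0.1,0,0.048,-0.0009,0.0005,0,0,-0.1,0,0.055,-0.0009,0.0005,0,0,-0.1,0,0.055,-0.0009,0.0005,0,0,-0.1,0])

```text
clock: 11.15
position: [0.5701, 0.0285, 0.0985]
tcp_rot: [1.49, 1.57, 2.864]
force: [0.5, 0.3, -4.8]
gripper_width: 0.291
```

```bash
python3 - <<'E'
from h import *
st();  im=wshot("w8"); go([.5704,.0269,.0837],78.65)
cv2.imwrite("pics/w8c.png",cv2.resize(im[90:290,160:400],None,fx=3,fy=3,interpolation=cv2.INTER_CUBIC))
cv2.imwrite("pics/s8c.png",cv2.resize(imaging.snapshot("side")[150:270,200:340],None,fx=5,fy=5,interpolation=cv2.INTER_CUBIC))
E
```

```text
t 11.15 p [0.5701 0.0285 0.0985] phi 78.72 x [-0.001  0.    -1.   ] F [ 0.5  0.3 -4.8] w 25.7 q [-0.16  0.56  1.45  0.    1.13 -1.53]
shift [ 0.0155 -0.0003 -0.0015] turn [0.06 0.   0.01]
```

View pics/w8c.png

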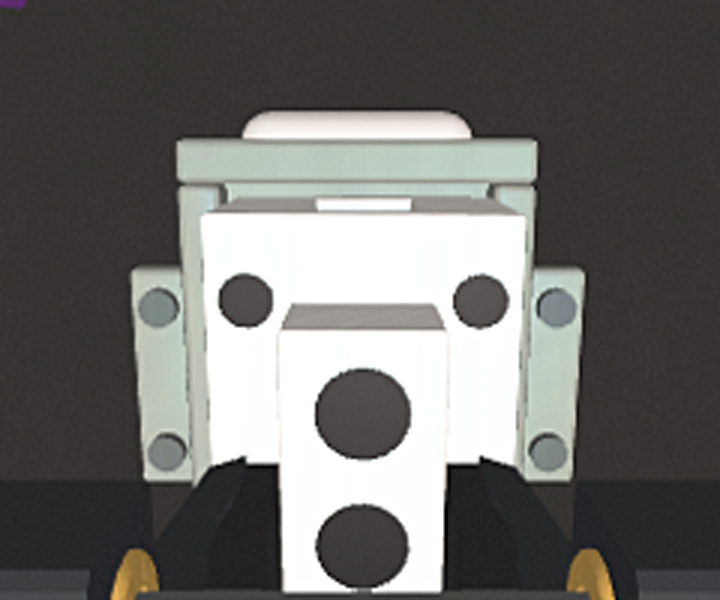

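View pics/s8c.png

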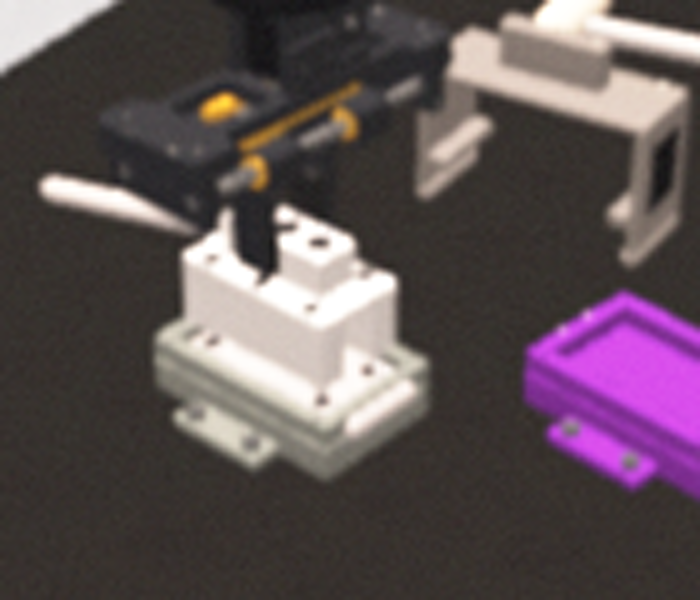

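drive_tool(series=[0.0,-0.0003,-0.0013,0,0,0,0,0.004,-0.0003,-0.0013,0,0,0,0,0.008,-0.0003,-0.0013,0,0,0,0,0.008,-0.0003,-0.0013,0,0,0,0])

```text
clock: 11.65
position: [0.5703, 0.0271, 0.0909]
tcp_rot: [1.186, 1.571, 2.559]
force: [0.3, -0.2, -5.0]
gripper_width: 0.293
```

```bash
python3 - <<'E'
from h import *
st();  im=wshot("w9"); go([.5704,.0269,.0837],78.65)
cv2.imwrite("pics/w9c.png",cv2.resize(im[90:290,160:400],None,fx=3,fy=3,interpolation=cv2.INTER_CUBIC))
E
```

```text
t 11.65 p [0.5703 0.0271 0.0909] phi 78.7 x [-0.  0. -1.] F [ 0.3 -0.2 -5. ] w 25.8 q [-0.16  0.57  1.46  0.    1.11 -1.53]
shift [ 0.0075  0.     -0.0002] turn [0.06 0.01 0.01]
```

View pics/w9c.png

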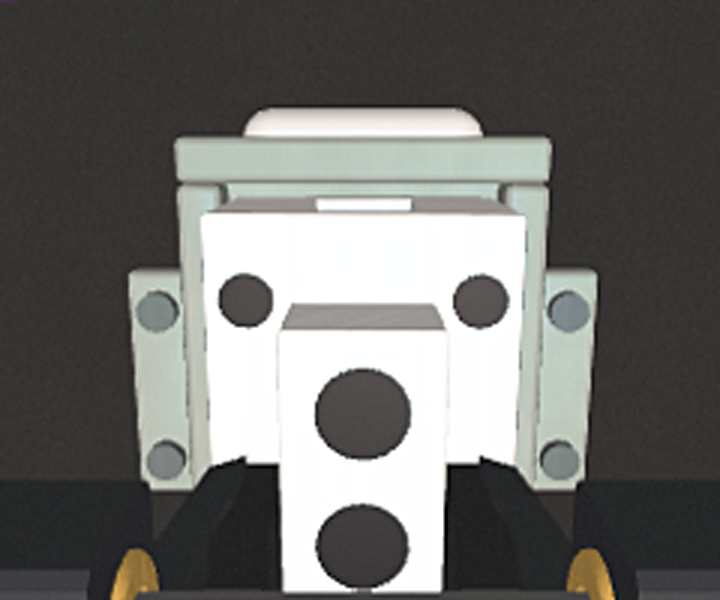

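Jaw (crop columns 202–525) and cradle (175–551) are now both centred on column 363. Lower to seat.

drive_tool(series=[0.003,0,0,0,0,0,0,0.006,0,0,0,0,0,0,0.0075,0,0,0,0,0,0,0.008,0,0,0,0,0,0,0.008,0,0,0,0,0,0])

```text
clock: 12.2
position: [0.5703, 0.0272, 0.0837]
tcp_rot: [-1.356, 1.571, 0.017]
force: [-4.6, 0.8, 2.4]
gripper_width: 0.292
```

drive_tool(series=[0.0,0,0,0,0,0,0.05,0.0,0,0,0,0,0,0.05,0.0,0,0,0,0,0,0.05,-0.03,0,0,0,0,0,0.05,-0.07,0,0,0,0,0,0.05,-0.12,0,0,0,0,0,0.05,-0.12,0,0,0,0,0,0.05])

```text
clock: 12.9
position: [0.5727, 0.0269, 0.2101]
tcp_rot: [-1.526, 1.558, -0.152]
force: [0.4, 0.2, 0.0]
gripper_width: 0.567
```

```bash
python3 - <<'E'
from h import *
st();  im=wshot("w10"); go([.59,-.219,.25],88.1)
cv2.imwrite("pics/w10c.png",cv2.resize(im[110:310,160:400],None,fx=3,fy=3,interpolation=cv2.INTER_CUBIC))
cv2.imwrite("pics/s10c.png",cv2.resize(imaging.snapshot("side")[150:270,200:340],None,fx=5,fy=5,interpolation=cv2.INTER_CUBIC))
E
```

```text
t 12.9 p [0.5727 0.0269 0.2101] phi 78.72 x [ 0.013 -0.002 -1.   ] F [0.4 0.2 0. ] w 49.9 q [-0.16  0.44  1.3   0.    1.38 -1.53]
shift [-0.043  -0.0666 -0.2376] turn [-9.38 -0.01  0.41]
```

View pics/w10c.png

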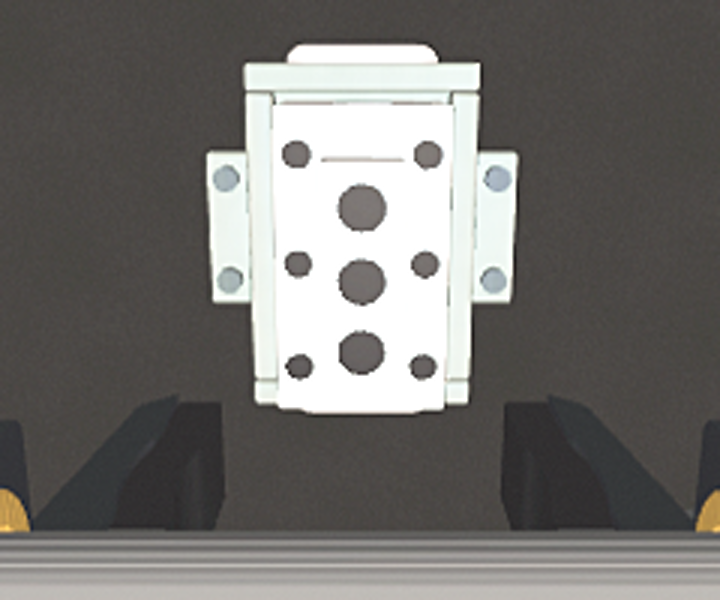

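View pics/s10c.png

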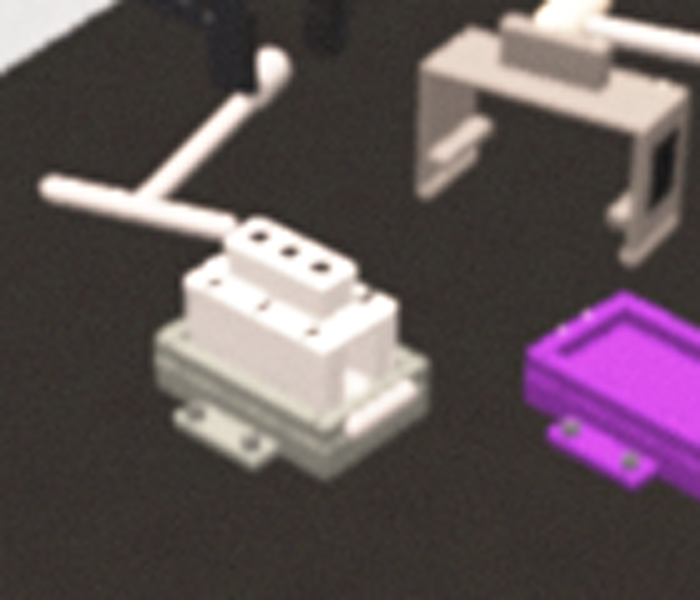

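```bash
python3 - <<'E'
from h import *
m=wm("w10")
def o(a,b,z): a/=2;b/=2; return [[-a,-b,z],[-a,b,z],[a,b,z],[a,-b,z]]
px=src([(272,103),(454,104),(444,411),(280,409)],(160,110),3); p,r=fit([(m,o(.1,.056,.07),px)],[.5,.4,-.1]); print(p.round(4),np.rad2deg(p[2]),r.round(1))
px=src([(245,64),(480,64),(468,404),(257,403)],(160,110),3); p,r=fit([(m,o(.126,.082,.034),px)],[.57,.03,-.1]); print("cradle",p.round(4),np.rad2deg(p[2]),r.round(1))
E
```

```text
[ 0.569   0.0276 -0.2024] -11.599105288072467 [ 0.2  0.7 -0.1  0.6  0.1 -1.2 -0.2 -0.7]
cradle [ 0.5694  0.0275 -0.1992] -11.41611435251428 [-0.4 -0.3  0.5 -0.2  0.5  0.2 -0.6  0.5]
```

drive_tool(series=[-0.043,-0.012,-0.045,-2,0,0.4,0.05,-0.043,-0.024,-0.09,-4,0,0.4,0.05,-0.043,-0.036,-0.135,-6,0,0.4,0.05,-0.043,-0.048,-0.18,-9,0,0.4,0.05,-0.043,-0.055,-0.225,-9.4,0,0.4,0.05,-0.043,-0.047,-0.234,-9.4,0,0.4,0.05,-0.043,-0.047,-0.234,-9.4,0,0.4,0.05,-0.043,-0.047,-0.234,-9.4,0,0.4,0.05])

```text
clock: 13.8
position: [0.5706, -0.2103, 0.2466]
tcp_rot: [1.311, 1.565, 2.849]
force: [-0.0, 0.2, -0.0]
gripper_width: 0.564
```

```bash
python3 - <<'E'
from h import *
st();  im=wshot("w11")
cv2.imwrite("pics/w11c.png",cv2.resize(im[0:300,120:440],None,fx=2,fy=2,interpolation=cv2.INTER_CUBIC))
E
```

```text
t 13.8 p [ 0.5706 -0.2103  0.2466] phi 88.14 x [-0.006  0.002 -1.   ] F [-0.   0.2 -0. ] w 49.7 q [-0.55  0.49  1.12 -0.    1.54 -2.09]
```

View pics/w11c.png

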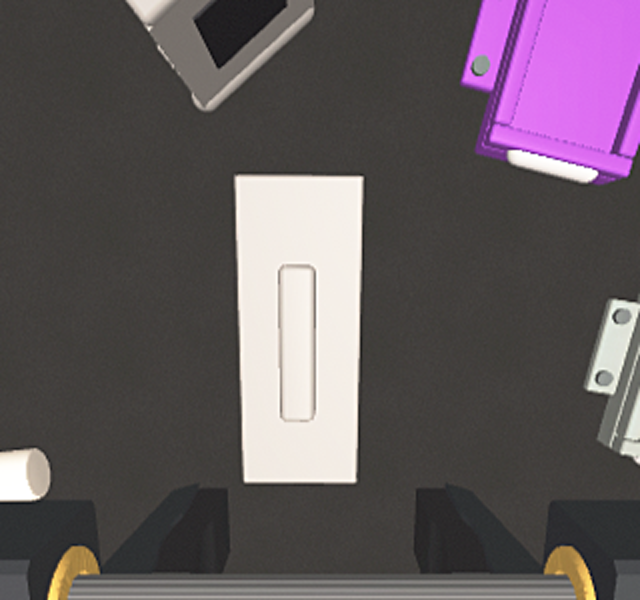

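```bash
python3 - <<'E'
from h import *
m=wm("w11")
def o(a,b,z): a/=2;b/=2; return [[-a,-b,z],[-a,b,z],[a,b,z],[a,-b,z]]
px=src([(235,176),(364,177),(358,482),(244,482)],(120,0),2); p,r=fit([(m,o(.151,.06,.095),px)],[.5,-.2,-.1]); print(p.round(4),np.rad2deg(p[2]),r.round(1))
go([p[0],p[1],.15],88.2);go([p[0],p[1],.105],88.2)
E
```

```text
[ 0.538  -0.2196 -0.0385] -2.204213777032451 [-0.1 -0.4  0.2 -0.6 -0.   0.8  0.   0.6]
shift [ 0.0971  0.0321 -0.0108] turn [-0.01  0.06 -0.29]
shift [ 0.1421  0.0318 -0.0108] turn [-0.01  0.06 -0.29]
```

drive_tool(series=[0.04,0.032,-0.0106,0,0,-0.3,0.05,0.085,0.032,-0.0106,0,0,-0.3,0.05,0.12,0.032,-0.0106,0,0,-0.3,0.05,0.135,0.032,-0.0106,0,0,-0.3,0.05,0.141,0.032,-0.0106,0,0,-0.3,0.05,0.141,0.032,-0.0106,0,0,-0.3,0.05])

```text
clock: 14.45
position: [0.5382, -0.2183, 0.106]
tcp_rot: [0.219, 1.569, 1.76]
force: [0.2, 0.7, -0.2]
gripper_width: 0.566
```

```bash
python3 - <<'E'
from h import *
st(); go([.538,-.2193,.105],88)
E
```

```text
t 14.45 p [ 0.5382 -0.2183  0.106 ] phi 88.28 x [-0.     0.001 -1.   ] F [ 0.2  0.7 -0.2] w 49.9 q [-0.59  0.57  1.42  0.    1.16 -2.13]
shift [ 0.001   0.0001 -0.001 ] turn [ 0.28  0.08 -0.02]
```

drive_tool(series=[0.0005,0,-0.001,0.2,0,0,0.05,0.0005,0,-0.001,0.2,0,0,0,0.0005,0,-0.001,0.2,0,0,0,0.0005,0,-0.001,0.2,0,0,0,0.0005,0,-0.001,0.2,0,0,0,0.0005,0,-0.001,0.2,0,0,0,0.0005,0,-0.001,0.2,0,0,0], force=58)

```text
clock: 15.15
position: [0.5382, -0.2194, 0.1056]
tcp_rot: [0.105, 1.57, 1.642]
force: [-0.1, -0.9, 0.6]
gripper_width: 0.182
```

```bash
python3 - <<'E'
from h import *
st()
E
```

```text
t 15.15 p [ 0.5382 -0.2194  0.1056] phi 88.08 x [-0.     0.001 -1.   ] F [-0.1 -0.9  0.6] w 16.1 q [-0.59  0.57  1.41  0.    1.16 -2.13]
```

drive_tool(series=[-0.03,0,0,0,0,0,0,-0.07,0,0,0,0,0,0,-0.11,0,0,0,0,0,0,-0.145,0,0,0,0,0,0,-0.145,0,0,0,0,0,0])

```text
clock: 15.65
position: [0.5392, -0.2202, 0.255]
tcp_rot: [-1.989, 1.563, -0.452]
force: [-0.9, -0.1, -3.8]
gripper_width: 0.172
```

```bash
python3 - <<'E'
from h import *
st(); go([.5695,.0275,.245],78.6)
E
```

```text
t 15.65 p [ 0.5392 -0.2202  0.255 ] phi 88.08 x [ 0.007 -0.003 -1.   ] F [-0.9 -0.1 -3.8] w 15.2 q [-0.59  0.43  1.19  0.    1.51 -2.13]
shift [ 0.0094 -0.0219  0.2486] turn [ 9.48 -0.14  0.41]
```

drive_tool(series=[0.005,-0.004,0.045,2,-0.1,0.4,0,0.0094,-0.008,0.09,4,-0.1,0.4,0,0.0094,-0.012,0.135,6,-0.1,0.4,0,0.0094,-0.016,0.18,8,-0.1,0.4,0,0.0094,-0.02,0.22,9.5,-0.1,0.4,0,0.0094,-0.022,0.249,9.5,-0.1,0.4,0,0.0094,-0.022,0.249,9.5,-0.1,0.4,0,0.0094,-0.022,0.249,9.5,-0.1,0.4,0])

```text
clock: 16.45
position: [0.5691, 0.0282, 0.2435]
tcp_rot: [2.002, 1.568, -2.909]
force: [0.0, 0.1, -2.3]
gripper_width: 0.18
```

```bash
python3 - <<'E'
from h import *
st();  im=wshot("w12"); go([.5695,.0275,.245],78.6)
cv2.imwrite("pics/w12c.png",cv2.resize(im[40:290,130:430],None,fx=2.4,fy=2.4,interpolation=cv2.INTER_CUBIC))
cv2.imwrite("pics/s12c.png",cv2.resize(imaging.snapshot("side")[100:270,180:360],None,fx=3.5,fy=3.5,interpolation=cv2.INTER_CUBIC))
E
```

```text
t 16.45 p [0.5691 0.0282 0.2435] phi 78.65 x [-0.003 -0.001 -1.   ] F [ 0.   0.1 -2.3] w 15.8 q [-0.16  0.42  1.24 -0.    1.48 -1.53]
shift [-0.0012 -0.0002  0.0001] turn [-0.02 -0.07 -0.11]
```

View pics/w12c.png

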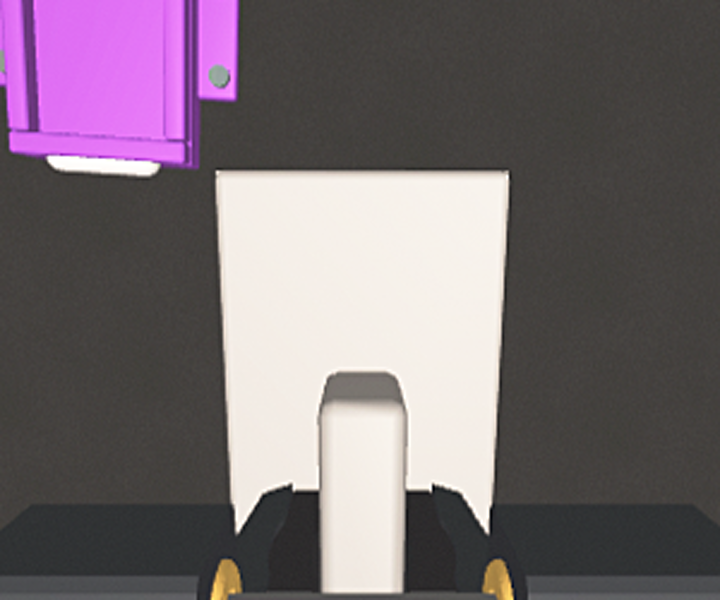

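View pics/s12c.png

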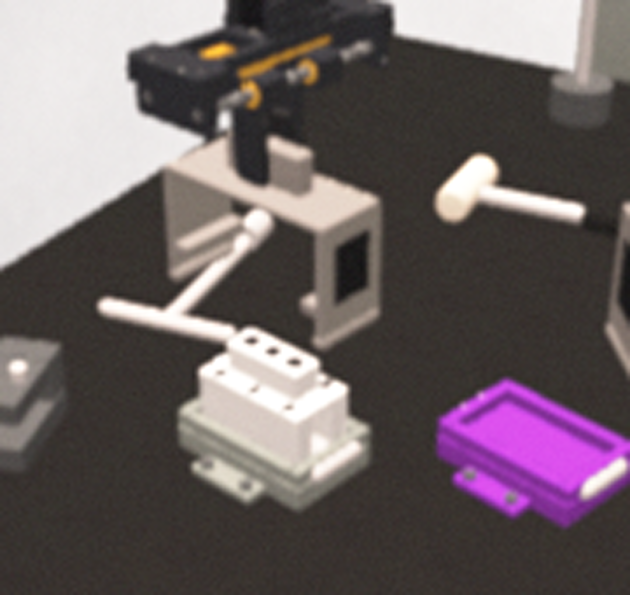

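```bash
cat >> h.py <<'E'
def rel(n,pts,o,k,z,h):
    m=wm(n); Rm=cv2.Rodrigues(m["rvec"])[0]; C=-Rm.T@m["tvec"]
    a=np.deg2rad(-11.4); ux=np.array([np.cos(a),np.sin(a)]); uy=np.array([-ux[1],ux[0]])
    for q in src(pts,o,k):
        d=Rm.T@np.linalg.inv(m["intrinsics"])@np.r_[q,1]; P=C+d*(z-C[2])/d[2]; v=P[:2]-[.5694,.0275]
        print((v@ux+h).round(4),(v@uy).round(4))
E
python3 - <<'E'
from h import *
rel("w12",[(217,171),(509,171)],(130,40),2.4,.2329,.0755)
go([.5694,.0275,.165],78.6)
E
```

```text
-0.0007 -0.0287
-0.0007 0.0304
shift [ 0.0791 -0.0001  0.0006] turn [-0.07 -0.06 -0.08]
```

drive_tool(series=[0.02,-0.0006,-0.0008,0,-0.1,-0.1,0,0.045,-0.0006,-0.0008,0,-0.1,-0.1,0,0.065,-0.0006,-0.0008,0,-0.1,-0.1,0,0.08,-0.0006,-0.0008,0,-0.1,-0.1,0,0.09,-0.0006,-0.0008,0,-0.1,-0.1,0,0.1,-0.0006,-0.0008,0,-0.1,-0.1,0,0.1,-0.0006,-0.0008,0,-0.1,-0.1,0])

```text
clock: 17.25
position: [0.5692, 0.0256, 0.143]
tcp_rot: [1.257, 1.569, 2.626]
force: [-0.2, 0.3, -3.5]
gripper_width: 0.174
```

```bash
python3 - <<'E'
from h import *
st();  im=wshot("w13"); go([.5697,.0273,.14],78.6)
cv2.imwrite("pics/w13c.png",cv2.resize(im[40:290,130:430],None,fx=2.4,fy=2.4,interpolation=cv2.INTER_CUBIC))
cv2.imwrite("pics/s13c.png",cv2.resize(imaging.snapshot("side")[140:260,200:320],None,fx=5,fy=5,interpolation=cv2.INTER_CUBIC))
E
```

```text
t 17.25 p [0.5692 0.0256 0.143 ] phi 78.49 x [-0.002  0.001 -1.   ] F [-0.2  0.3 -3.5] w 15.3 q [-0.16  0.51  1.4   0.    1.23 -1.53]
shift [0.0038 0.0002 0.0016] turn [-0.1   0.04 -0.02]
```

View pics/w13c.png

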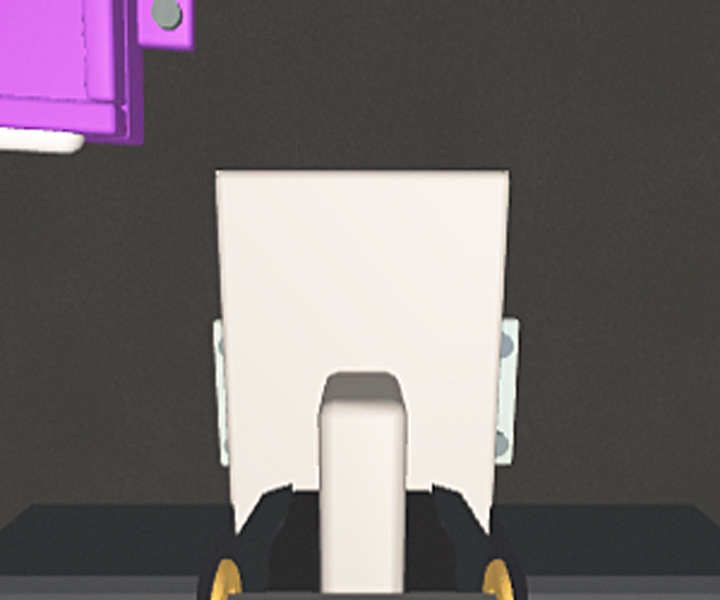

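View pics/s13c.png

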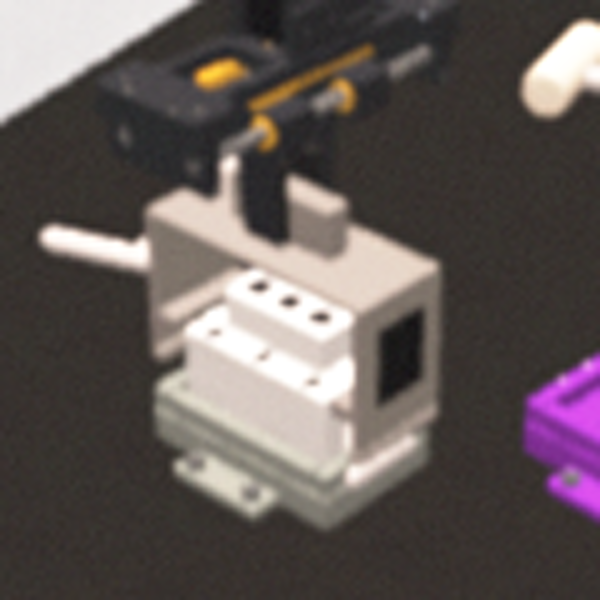

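drive_tool(series=[0.0,0.0,0.0015,-0.1,0,0,0,0.004,0.0,0.0016,-0.1,0,0,0,0.007,0.0,0.0016,-0.1,0,0,0,0.007,0.0,0.0016,-0.1,0,0,0])

```text
clock: 17.75
position: [0.5699, 0.0275, 0.137]
tcp_rot: [-0.088, 1.57, 1.285]
force: [0.8, 0.3, -2.5]
gripper_width: 0.177
```

```bash
python3 - <<'E'
from h import *
st();  go([.5696,.0275,.113],78.6)
E
```

```text
t 17.75 p [0.5699 0.0275 0.137 ] phi 78.62 x [ 0.     0.001 -1.   ] F [ 0.8  0.3 -2.5] w 15.6 q [-0.16  0.52  1.41  0.    1.22 -1.53]
shift [ 0.024   0.0003 -0.    ] turn [0.02 0.04 0.  ]
```

drive_tool(series=[0.003,0.0003,0,0,0,0,0,0.006,0.0003,0,0,0,0,0,0.009,0.0003,0,0,0,0,0,0.012,0.0003,0,0,0,0,0,0.012,0.0003,0,0,0,0,0])

```text
clock: 18.25
position: [0.5699, 0.0275, 0.1256]
tcp_rot: [-1.069, 1.569, 0.303]
force: [-0.6, 0.4, 4.1]
gripper_width: 0.173
```

```bash
python3 - <<'E'
from h import *
st()
cv2.imwrite("pics/s14c.png",cv2.resize(imaging.snapshot("side")[140:260,200:320],None,fx=5,fy=5,interpolation=cv2.INTER_CUBIC))
E
```

```text
t 18.25 p [0.5699 0.0275 0.1256] phi 78.63 x [ 0.001  0.    -1.   ] F [-0.6  0.4  4.1] w 15.2 q [-0.16  0.53  1.42  0.    1.19 -1.53]
```

View pics/s14c.png

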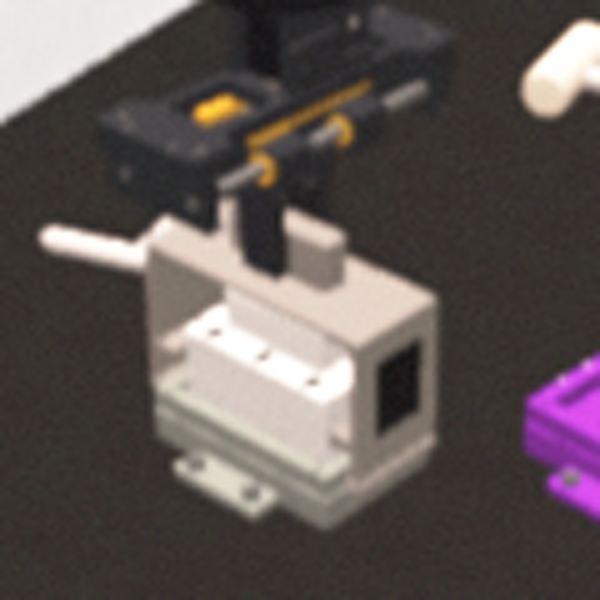

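drive_tool(series=[0.003,0,0,0,0,0,0,0.006,0,0,0,0,0,0,0.008,0,0,0,0,0,0,0.01,0,0,0,0,0,0,0.0115,0,0,0,0,0,0,0.0115,0,0,0,0,0,0])

```text
clock: 18.9
position: [0.57, 0.0275, 0.1141]
tcp_rot: [-1.099, 1.569, 0.273]
force: [-1.5, -0.4, -1.8]
gripper_width: 0.176
```

```bash
python3 - <<'E'
from h import *
st()
E
```

```text
t 18.9 p [0.57   0.0275 0.1141] phi 78.62 x [ 0.002  0.    -1.   ] F [-1.5 -0.4 -1.8] w 15.5 q [-0.16  0.54  1.44  0.    1.16 -1.53]
```

drive_tool(series=[0.001,0,0,0,0,0,0,0.002,0,0,0,0,0,0,0.002,0,0,0,0,0,0])

```text
clock: 19.2
position: [0.57, 0.0273, 0.114]
tcp_rot: [-1.456, 1.568, -0.084]
force: [-7.3, -0.8, 13.6]
gripper_width: 0.177
```

drive_tool(series=[0.002,0,0,0,0,0,0,0.003,0,0,0,0,0,0,0.003,0,0,0,0,0,0])

```text
clock: 19.5
position: [0.57, 0.0273, 0.1139]
tcp_rot: [-1.561, 1.565, -0.189]
force: [-10.6, -1.2, 22.1]
gripper_width: 0.181
```

```bash
python3 - <<'E'
from h import *
st()
cv2.imwrite("pics/s15c.png",cv2.resize(imaging.snapshot("side")[140:260,200:320],None,fx=5,fy=5,interpolation=cv2.INTER_CUBIC))
E
```

```text
t 19.5 p [0.57   0.0273 0.1139] phi 78.64 x [ 0.005 -0.001 -1.   ] F [-10.6  -1.2  22.1] w 15.9 q [-0.16  0.54  1.44 -0.    1.15 -1.53]
```

View pics/s15c.png

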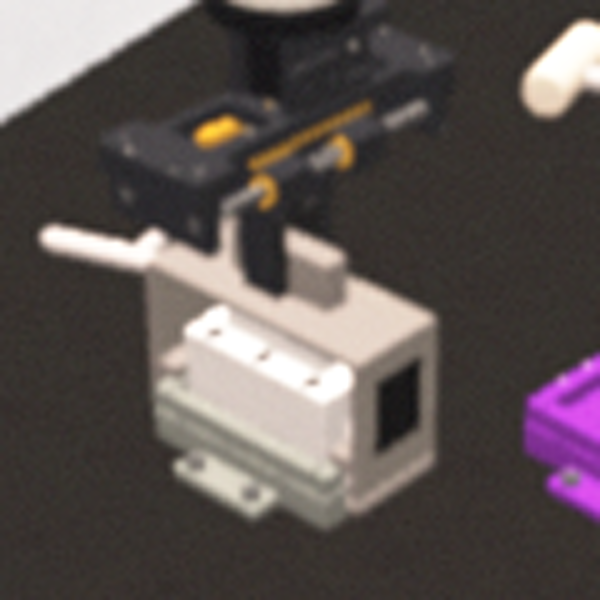

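drive_tool(series=[-0.0005,0,0,0,0,0,0,-0.0005,0,0,0,0,0,0.05,-0.0005,0,0,0,0,0,0.05,-0.0005,0,0,0,0,0,0.05,-0.03,0,0,0,0,0,0.05,-0.07,0,0,0,0,0,0.05,-0.11,0,0,0,0,0,0.05,-0.15,0,0,0,0,0,0.05,-0.15,0,0,0,0,0,0.05])

```text
clock: 20.45
position: [0.5709, 0.0272, 0.2694]
tcp_rot: [-1.538, 1.555, -0.165]
force: [-0.6, -0.3, 0.6]
gripper_width: 0.564
```

```bash
python3 - <<'E'
from h import *
st(); im=wshot("w16"); s=imaging.snapshot("side"); t=imaging.snapshot("top")
cv2.imwrite("pics/w16c.png",cv2.resize(im[60:310,130:430],None,fx=2.4,fy=2.4,interpolation=cv2.INTER_CUBIC))
sm=imaging.camera_model("side"); k=5; S=cv2.resize(s[140:260,200:320],None,fx=k,fy=k,interpolation=cv2.INTER_CUBIC)
p=[.5694,.0275,np.deg2rad(-11.4)]
for z in (.0974,.1034): cv2.polylines(S,[((proj(sm,place(p,rect(.151,.06,z)))-[200,140]+.5)*k).astype(int)],True,(0,0,255),1)
cv2.imwrite("pics/s16c.png",S); cv2.imwrite("pics/t16.png",t)
E
```

```text
t 20.45 p [0.5709 0.0272 0.2694] phi 78.65 x [ 0.016 -0.003 -1.   ] F [-0.6 -0.3  0.6] w 49.7 q [-0.16  0.4   1.2  -0.    1.52 -1.53]
```

View pics/w16c.png

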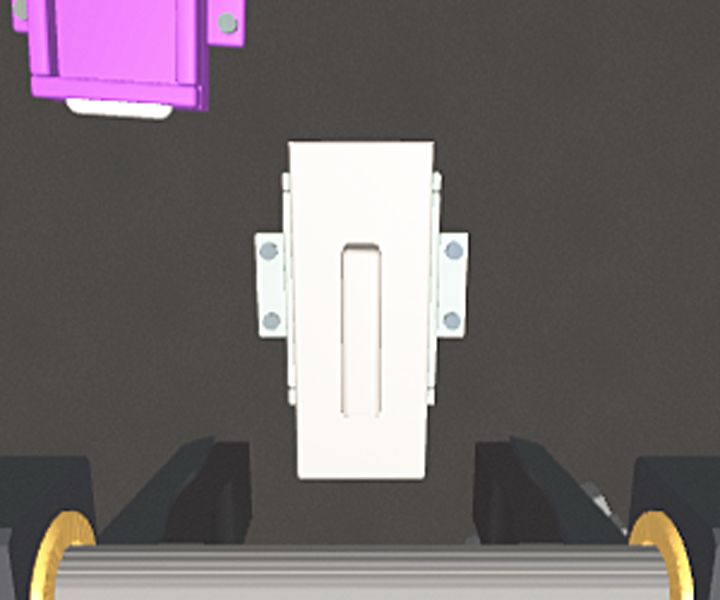

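View pics/s16c.png

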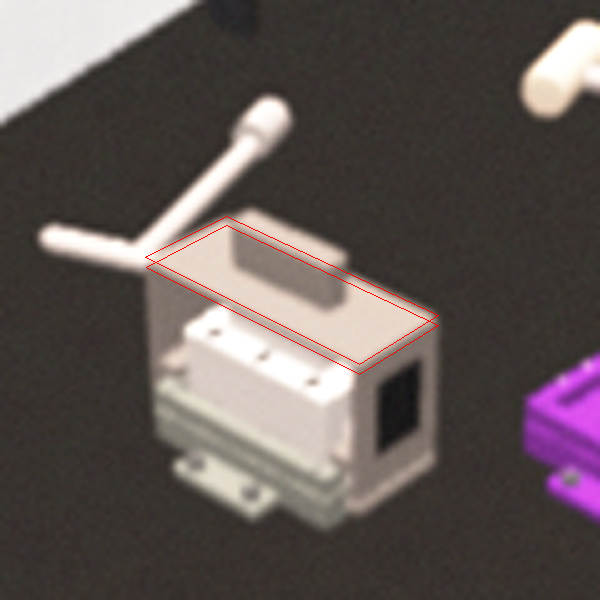

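View pics/t16.png

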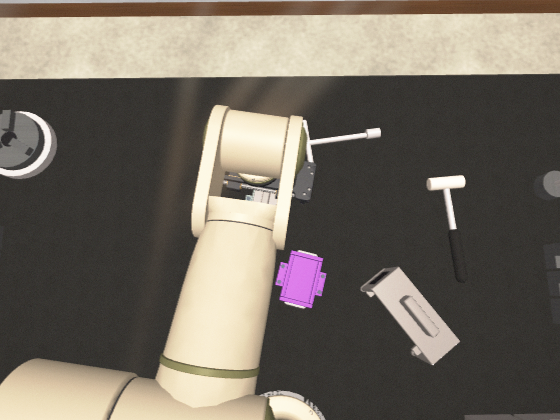

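```bash
python3 - <<'E'
from station import workorder, status
print(status.get_obs()["dq"].round(3)); print(workorder.sign_off())
E
```

```text
[-0.001  0.019  0.019 -0.002 -0.     0.   ]
the job is handed in; nothing more can be done
None
```

The spare jaw is packed in the grey cradle, done in the order asked: plate in the pocket with its rib up, jaw over the rib, then the cover pressed down. The job is handed in at about 20.6 s on the robot's clock.

- **Plate and jaw:** both were lowered until they touched and then released. After release they measured within about 0.5 mm of the cradle's centre. The jaw let go at exactly the height expected for sitting flat on the plate. It showed about 5 N of sideways force on touching down, but the later picture showed it centred and level.
- **Cover:** the upward force rose as the hooks met the rollers and fell away once they had passed. The cover then stopped hard, with its origin at about 8.4 mm, against a 22 N push. After I let go, the side view showed its top level and at the packed height at both ends.
- **Not seen directly:** I had no reading of the two spring rollers. That both clips have snapped is judged from the force, the height and the level top.
- **Other parts:** the gripper is clear above the cover and touching nothing. The hammer and the T-handle wrench look unmoved. In the last top picture the arm hides the tool holder, but nothing came near it.

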